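Close the degassing chamber's vent and point out the vacuum gauge

ROBOT

A 7-joint arm with a two-finger parallel gripper is mounted at the origin on the work surface. World frame = base frame: x ahead of the robot, y to its left, z up, the work surface at z = 0. Lengths are in m, angles in rad, forces in N, time in s.
With the tool pointing down it reaches from about 0.425 to 0.925 m from the base axis. Payload 6.8 kg.
Tool frame: the origin (TCP) lies between the finger pads; the fingertips stand r.tcp_to_tips ahead of it and the grasp point (between the pads) lies 3 mm ahead of it (r.tcp_to_tips is the distance from the TCP to the fingertips, in m); z points along the fingers, y is the line along which they close (so a half turn about z gives the same grasp; the last joint's range is limited). The gripper opens to 85 mm and grips with 20 to 120 N. Pads are 22 mm wide; open, the fingers measure 114 mm over their backs; the gripper's body (76 mm by 85 mm) begins 54 mm behind the grasp point. The pads swing forward as they close: fully open they stand 13 mm farther back than shut.
Start: joints at [1.095, 0.477, 0.022, 1.555, -0.011, 1.109, -0.083], TCP at [0.243, -0.63, 0.253] pointing down, gripper open.
Joint ranges: [-2.96, 2.96], [-0.34, 2.1], [-1.41, 1.46], [0.24, 2.44], [-1.37, 4.51], [0.17, 1.92], [-2.96, 2.96]. Speed limits (rad/s): [2.39, 2.39, 3.14, 3.14, 3.14, 3.14, 3.14].

INTERFACE

Orientations are given as a rotation vector (axis times angle).
In Python, from bench import r gives the robot as it stands. The module is installed in compiled form; this text tells all that it offers.
- The arm moves only by the tool step_arm, never from a script. Its argument "moves" is a list of rows, each an object of numbers: "rx", "ry", "rz": the turn, a rotation vector about the tool's x, y, z in degrees; "dx", "dy", "dz": the shift along the tool's x, y, z in mm; "gripper": the opening, from -1 (shut) to 1 (fully open). In form: [{"rx": .., "ry": .., "rz": .., "dx": .., "dy": .., "dz": .., "gripper": ..}, ...]. A call has 1 to 20 rows; each row shifts and turns the commanded pose from where the row before left it, along the tool's axes as they then stand; what a row does not reach is not made up. A row lasts 1/8 s, in which the tool goes at most 62.5 mm and 10.7 degrees, less where a joint would pass 70% of its speed; a pose out of reach is approached as far as the arm can. A call is refused whole if a number of a shift passes 62.5 or a number of a turn 10.7, either way. A call with a gripper value outside its range is refused whole. The fingers move at their own pace and stop on an object; "grip_force" is the grip in N (left out, the last holds). Time passes only in rows, so rows that do not move let the fingers close. It gives the time, the measured TCP pose, the force, the opening and the grip force at its end, in the units of the state.
- r.get_obs(): the state, without advancing time (a new reading comes with each control period).
- r.grab_frame(name): name is "side" or "top"; returns the picture (480x640x3 uint8, blue, green, red); there is no depth.
- r.camera_info(name): a dict with "mtx" (3x3 intrinsics, pixels), "D" ([k1, k2, p1, p2, k3] as OpenCV has them; the pictures are not rectified), "rvec" (rotation vector, rad) and "tvec" (3), from world to camera coordinates, as OpenCV has them. Camera axes: x right, y down, z forward; pixel columns grow to the right and rows downward; lengths in m; the calibration is good to about 2 mm. A picture is of the moment at which its call begins. camera_info takes no time and is no camera call.
- r.hand_in(): hands the job in; it is judged then, once.
The state is a dict: "clock": time; "joints": joint angles; "qvel": joint speeds; "tau": joint torques, N m; "tcp_pos": TCP position; "orientation": TCP orientation; "contact_force": force on the tool from outside, world axes, zero at the start; "moment": the same for the moment, N m; "grip_width": finger opening in m; "gripper_force": force on a finger pad.
Only numpy, scipy, OpenCV 4.12 (cv2) and the standard library are available. Lean on these libraries where they do the work, as an engineer would, in place of code of your own. Each camera call takes 0.05 s, during which the arm holds its last target. There are 200 camera calls.

TASK

Get the vacuum chamber ready for the apprentice to pump down: with a fingertip, push the lever of its vent valve round until the valve is fully closed, without gripping the lever and leaving the pump valve open as it is. Then show the apprentice what to watch: point at the middle of the vacuum gauge's dial from above, with the fingertips held just over it (within about two fingers' breadth) and never touching the gauge, stay there for at least two seconds, and finish still pointing. Leave the cups, jars, timer, mould and cast on the bench and on the lid where they are.

Things in the scene. Friction and masses are not known exactly. Their poses are not given: they have to be found in the camera images.
- chamber: vacuum chamber, fixed, at any heading: steel pot 210 mm across, flat clear lid 216 mm across, its top 160 mm above the bench. Origin: centre of the underside; z up. A pipe lies along its y axis 22 mm above the lid: gauge in the middle, vent valve 50 mm to +y (ends in a short cone, 103 mm out), pump valve 50 mm to -y (goes on as a copper pipe that bends down to the bench 140 mm out)
- vent_valve (a joint): vent valve's lever, turning on an upright stem: 0 = open (along the pipe, pointing outwards to chamber +y), 1.571 = closed (square across the pipe, pointing to chamber -x), with a stop at each end. It closes anticlockwise seen from above, starts between 0 and 0.5, stays where it is left; friction about 0.15 N m (2 to 3 N at the grip)
- vent_pivot (a point): point on the vent lever's turning axis, at mid-height of the lever's grip (213 mm above the bench)
- vent_tip (a point): middle of the outer end of the vent lever's black grip, 86 mm from the pivot. The grip is a straight level bar 14 mm wide and 11 mm high that runs from 30 to 86 mm from the pivot; the silencer and pipe below it reach up to 195 mm above the bench
- pump_valve (a joint): pump valve's lever, the same kind, 50 mm to the other side of the gauge; 0 = open (lever along the pipe, pointing outwards, chamber -y), 1.571 = closed. Starts open (0 to 0.1) and is to stay so
- gauge_dial (a point): vacuum gauge: middle of its dial, on the plane of the bezel's upper rim, the gauge's highest part. The gauge is a round steel case 68 mm across and 30 mm thick that lies face up over the middle of the lid, white dial with black marks, its top 236 mm above the bench; z up
- measure_cup: small white plastic measuring cup, 40 mm across, 42 mm high, standing loose on the chamber's lid on its +x side, about 70 mm from the middle; origin at its underside
- mix_cup: white plastic mixing cup, 86 mm across, 95 mm high, loose on the bench close to the chamber; origin at its underside
- timer: white round wind-up timer with a bar knob, 64 mm across, 44 mm high, loose on the bench (it is not the gauge); origin at its underside
- jar_tall: grey jar with white cap, 72 mm across, 115 mm high, loose; origin at its underside
- jar_short: white jar with black cap, 80 mm across, 75 mm high, loose; origin at its underside
- ear_mould: two-part plaster block mould, 85 x 68 x 48 mm, loose; origin at its underside
- nose_cast: plaster cast of a nose on a small plaque, 60 x 48 mm, 31 mm high, loose; origin at its underside

How it is judged:
On the way, in this order (a step that is already met when the one before it is completed fails the run):
1. the vent valve is pushed fully closed (value of joint vent_valve above 1.45 rad), for 0.2 s.
2. the fingertips point at the middle of the gauge's dial from just above for two seconds, the vent valve closed (value of joint vent_valve above 1.45 rad and horizontal distance between the grasp point and gauge_dial below 0.025 m and z of the grasp point in the frame of gauge_dial between 0.019 and 0.075 m), for 2 s.
At the end, for the whole second after the job is handed in: Vent lever at rest within 0.12 rad of its closed stop; pump lever under 0.25 rad; still pointing at the gauge: the grasp point between the fingers (some 19 mm behind the fingertips) within 25 mm of the dial's middle sideways and 19 to 75 mm above it, after pointing for 2 s (all of step 2 and velocity of joint vent_valve below 0.05 rad/s and value of joint pump_valve below 0.25 rad); the robot touches nothing.
It fails at once if the gauge is touched (contact force between any of the fingers, the arm and gauge above 0.5 N).
It fails at once if the vent lever is gripped from both sides (contact force between the fingers and vent_valve_c0 above 1 N and contact force between the fingers and vent_valve_c1 above 1 N).
It fails at once if the vent lever is moved with the arm or the gripper's body instead of the fingers (contact force between the arm and vent_valve_c0 above 2 N or contact force between the arm and vent_valve_c1 above 2 N or contact force between the arm and vent_valve_c2 above 2 N).
It fails at once if the pump valve is turned (value of joint pump_valve above 0.25 rad).
It fails at once if a cup, jar, the timer, the mould or the cast is pushed more than 25 mm, lifted or knocked over (distance of any of measure_cup, mix_cup, timer, jar_tall, jar_short, ear_mould, nose_cast from where it was at the start of the episode above 0.025 m or angle between any of measure_cup, mix_cup, timer, jar_tall, jar_short, ear_mould's own z axis and vertical above 0.6 rad).
It also fails if it takes over 48 s, if anything falls off the work surface, if the arm or the gripper's body presses on something with over 40 N, if the wrist force passes 120 N, or if a joint passes its speed limit or range.

## Working session

There is one attempt and no reset: what is moved stays moved. The work goes in short steps, Python scripts to look and compute and a tool call to move; the robot and the scene stay as the last step left them, time stands still between calls to the robot, and variables do not carry over. Pictures are saved under pics/ and viewed, at most 10 in all, crops included, and the job is handed in when it is done.

Besides the shell and the picture viewer there is one more tool, called after "Request:" as name([rows], argument=value, ...), one row to a line, values as JSON. step_arm: Moves the arm, as the interface text tells. Its arguments: {"type":"object","properties":{"moves":{"type":"array","items":{"type":"object","properties":{"rx":{"type":"number"},"ry":{"type":"number"},"rz":{"type":"number"},"dx":{"type":"number"},"dy":{"type":"number"},"dz":{"type":"number"},"gripper":{"type":"number"}}}},"grip_force":{"type":"number"}},"required":["moves"]}

```bash
mkdir -p pics
python3 - <<'E'
from bench import r
import cv2
for n in("top","side"):
    cv2.imwrite(f"pics/{n}0.png",r.grab_frame(n)); c=r.camera_info(n); print(n,c)
print(r.get_obs(),r.tcp_to_tips)
E
```

```text
top {'mtx': array([[588.4107966 ,   0.        , 319.31879343],
       [  0.        , 588.4107966 , 236.08127871],
       [  0.        ,   0.        ,   1.        ]]), 'D': array([-0.10454206,  0.        ,  0.        ,  0.        ,  0.        ]), 'rvec': array([ 2.1842667 , -2.18491988,  0.08703341]), 'tvec': array([-0.00624598,  0.57176035,  1.37517329])}
side {'mtx': array([[501.33386666,   0.        , 330.82252852],
       [  0.        , 501.33386666, 248.16854651],
       [  0.        ,   0.        ,   1.        ]]), 'D': array([0.04789609, 0.        , 0.        , 0.        , 0.        ]), 'rvec': array([ 0.31016228, -2.74939515,  1.24554462]), 'tvec': array([0.54932475, 0.20047104, 1.10206947])}
{'clock': 0.1, 'joints': array([ 1.09492265,  0.4777456 ,  0.02236779,  1.55631991, -0.0114867 ,
        1.10929572, -0.08306419]), 'qvel': array([-0.00046751, -0.00337426, -0.0004355 , -0.00300703, -0.00056814,
        0.00219556, -0.00044869]), 'tau': array([ 4.79819340e-03, -5.97756207e+01,  1.61397357e+00, -2.81953776e+01,
        1.28747046e-02,  5.02496972e-03, -2.81607748e-05]), 'tcp_pos': array([ 0.24249163, -0.6294234 ,  0.25241831]), 'orientation': array([-3.08706173e+00, -5.74219744e-01,  6.89837942e-04]), 'contact_force': array([ 0.65377894, -0.05347576, -0.21305836]), 'moment': array([ 0.00482624, -0.00688228, -0.02759889]), 'gripper_force': 0.0, 'grip_width': 0.08554653701746898} 0.022
```

View pics/top0.png

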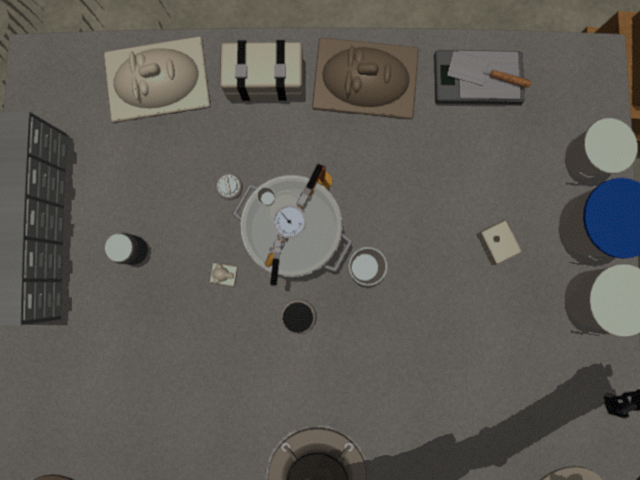

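View pics/side0.png

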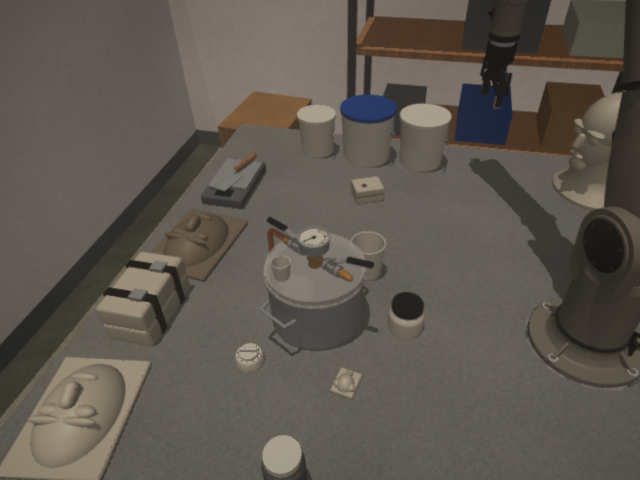

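The top view shows the gauge at (290,221) and the measuring cup (+x side) at (267,198). The copper pump pipe is at upper right, so the vent valve is the lower lever, with its tip near (275,283). I'll zoom in on both views.

```bash
python3 - <<'E'
import cv2,numpy as np
a=cv2.imread("pics/top0.png")[150:300,220:400]; b=cv2.imread("pics/side0.png")[205:305,250:390]
a=cv2.resize(a,None,fx=4,fy=4,interpolation=3)[:600]; 
cv2.imwrite("pics/tc.png",a); cv2.imwrite("pics/sc.png",cv2.resize(b,None,fx=5,fy=5,interpolation=3))
E
cat > h.py <<'E'
from bench import r
import cv2,numpy as np
def ray(n,u,v,z):
    c=r.camera_info(n);R,_=cv2.Rodrigues(c["rvec"]);p=cv2.undistortPoints(np.array([[[u,v]]],float),c["mtx"],c["D"])[0,0]
    C=-R.T@c["tvec"];d=R.T@np.array([*p,1]);return C+d*(z-C[2])/d[2]
def pix(n,P):
    c=r.camera_info(n);return cv2.projectPoints(np.array([P],float),c["rvec"],c["tvec"],c["mtx"],c["D"])[0].ravel()
E
```

```text
(no output)
```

View pics/tc.png

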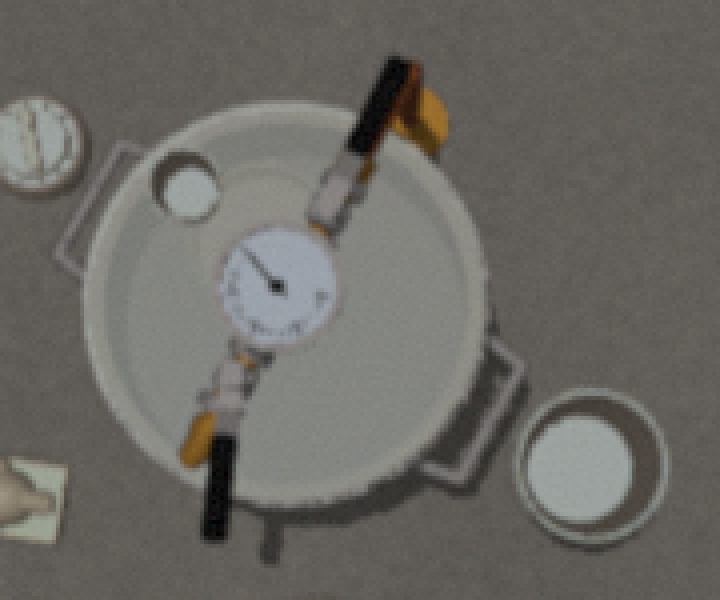

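View pics/sc.png

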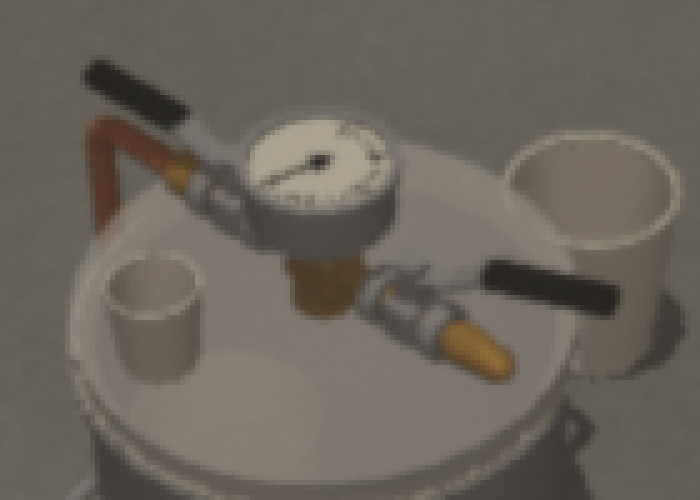

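The crops show the gauge centre at top (289.8,221.5) and side (314.4,237.2). The vent grip runs from (276.2,258.7) to its tip at (273.5,285.2), about 0.3–0.4 rad off the pipe. The pump lever tip is at (319,165).

Run:
```python
from h import *
g=ray("top",289.6,221.3,.236);print("g",g,ray("side",314.2,237,.236))
t=ray("top",273.5,285,.213);s=ray("top",276.2,258.7,.213);print("tip",t,ray("side",373.5,264.7,.213),"start",s,np.linalg.norm(t-s))
p=ray("top",319.2,165,.213);print("ptip",p, np.linalg.norm((p-g)[:2]))
cup=ray("top",220/1+190/4,150+187/4,.202-.042);print("cup",cup)
cone=ray("top",269,265,.182);print("cone",cone)
lid=ray("top",220+285/4,150+302/4,.16);print("lid",lid)
for u in [("mix",592,465,.095),("timer",38,145,.044)]: print(u[0],ray("top",220+u[1]/4,150+u[2]/4,u[3]))
print("jar",ray("top",298,317,.075)); print("nose",ray("top",223,273,.02))
for q in (p,cone): d=q-g;print(np.degrees(np.arctan2(d[1],d[0])))
d=t-s;print("lever ang",np.degrees(np.arctan2(d[1],d[0])))
o=r.get_obs();print(cv2.Rodrigues(o["orientation"])[0])
```

```text
g [0.58532849 0.0542147  0.236     ] [0.58213144 0.05689876 0.236     ]
tip [0.45729829 0.08770744 0.213     ] [0.45517001 0.08743175 0.213     ] start [0.51090261 0.0824258  0.213     ] 0.05386389358757616
ptip [ 0.70479504 -0.00549941  0.213     ] 0.13355909121841655
cup [0.64612372 0.10555117 0.16      ]
cone [0.49885811 0.0996147  0.182     ]
lid [0.5839866  0.05421152 0.16      ]
mix [ 0.49830379 -0.11530807  0.095     ]
timer [0.68790199 0.2053473  0.044     ]
jar [0.383993   0.04213519 0.075     ]
nose [0.48410869 0.22205971 0.02      ]
-26.557699523864105
152.29894362294363
lever ang 174.37280838550683
[[ 9.33115756e-01  3.59575396e-01 -7.20928699e-04]
 [ 3.59576091e-01 -9.33114604e-01  1.47308840e-03]
 [-1.43022753e-04 -1.63379072e-03 -9.99998655e-01]]
```

Request:
step_arm([
  {"dz": -30, "gripper": -1},
  {"dz": -30, "gripper": -1},
  {"dx": 30, "dy": -21, "gripper": -1},
  {"dx": 30, "dy": -21, "gripper": -1},
  {"dx": 30, "dy": -21, "gripper": -1},
  {"dx": 30, "dy": -21, "gripper": -1},
  {"dx": 30, "dy": -21, "gripper": -1},
  {"dx": 30, "dy": -21, "gripper": -1},
  {"dx": 30, "dy": -21, "gripper": -1},
  {"dx": 30, "dy": -21, "gripper": -1},
  {"dx": 30, "dy": -21, "gripper": -1},
  {"dx": 30, "dy": -21, "gripper": -1},
  {"dx": 30, "dy": -21, "gripper": -1},
  {"dx": 30, "dy": -21, "gripper": -1},
  {"dx": 30, "dy": -21, "gripper": -1},
  {"dx": 30, "dy": -21, "gripper": -1},
  {"gripper": -1},
])

```text
invalid input at $.moves[0]: expected keys rx, ry, rz, dx, dy, dz, gripper
```

Request:
step_arm([
  {"dx": 8, "dy": -36, "gripper": -1},
  {"dx": 8, "dy": -36, "gripper": -1},
  {"dx": 8, "dy": -36, "gripper": -1},
  {"dx": 8, "dy": -36, "gripper": -1},
  {"dx": 8, "dy": -36, "gripper": -1},
  {"dx": 8, "dy": -36, "gripper": -1},
  {"dx": 8, "dy": -36, "gripper": -1},
  {"dx": 8, "dy": -36, "gripper": -1},
  {"dx": 8, "dy": -36, "gripper": -1},
  {"gripper": -1},
  {"gripper": -1},
])

```text
invalid input at $.moves[0]: expected keys rx, ry, rz, dx, dy, dz, gripper
```

Request:
step_arm([
  {"rx": 0, "ry": 0, "rz": 0, "dx": 0, "dy": 0, "dz": -30, "gripper": -1},
  {"rx": 0, "ry": 0, "rz": 0, "dx": 0, "dy": 0, "dz": -30, "gripper": -1},
  {"rx": 0, "ry": 0, "rz": 0, "dx": 35, "dy": -25, "dz": 0, "gripper": -1},
  {"rx": 0, "ry": 0, "rz": 0, "dx": 35, "dy": -25, "dz": 0, "gripper": -1},
  {"rx": 0, "ry": 0, "rz": 0, "dx": 35, "dy": -25, "dz": 0, "gripper": -1},
  {"rx": 0, "ry": 0, "rz": 0, "dx": 35, "dy": -25, "dz": 0, "gripper": -1},
  {"rx": 0, "ry": 0, "rz": 0, "dx": 35, "dy": -25, "dz": 0, "gripper": -1},
  {"rx": 0, "ry": 0, "rz": 0, "dx": 35, "dy": -25, "dz": 0, "gripper": -1},
  {"rx": 0, "ry": 0, "rz": 0, "dx": 35, "dy": -25, "dz": 0, "gripper": -1},
  {"rx": 0, "ry": 0, "rz": 0, "dx": 35, "dy": -25, "dz": 0, "gripper": -1},
  {"rx": 0, "ry": 0, "rz": 0, "dx": 35, "dy": -25, "dz": 0, "gripper": -1},
  {"rx": 0, "ry": 0, "rz": 0, "dx": 35, "dy": -25, "dz": 0, "gripper": -1},
  {"rx": 0, "ry": 0, "rz": 0, "dx": 35, "dy": -25, "dz": 0, "gripper": -1},
  {"rx": 0, "ry": 0, "rz": 0, "dx": 35, "dy": -25, "dz": 0, "gripper": -1},
  {"rx": 0, "ry": 0, "rz": 0, "dx": 0, "dy": 0, "dz": 0, "gripper": -1},
  {"rx": 0, "ry": 0, "rz": 0, "dx": 0, "dy": 0, "dz": 0, "gripper": -1},
])

```text
clock: 2.1
tcp_pos: [0.5262, -0.1994, 0.3129]
orientation: [3.089, 0.574, -0.002]
contact_force: [-0.1, -1.0, -0.2]
grip_width: 0.0002
gripper_force: 0.0
```

Request:
step_arm([
  {"rx": 0, "ry": 0, "rz": 0, "dx": 8, "dy": -36, "dz": 0, "gripper": -1},
  {"rx": 0, "ry": 0, "rz": 0, "dx": 8, "dy": -36, "dz": 0, "gripper": -1},
  {"rx": 0, "ry": 0, "rz": 0, "dx": 8, "dy": -36, "dz": 0, "gripper": -1},
  {"rx": 0, "ry": 0, "rz": 0, "dx": 8, "dy": -36, "dz": 0, "gripper": -1},
  {"rx": 0, "ry": 0, "rz": 0, "dx": 8, "dy": -36, "dz": 0, "gripper": -1},
  {"rx": 0, "ry": 0, "rz": 0, "dx": 8, "dy": -36, "dz": 0, "gripper": -1},
  {"rx": 0, "ry": 0, "rz": 0, "dx": 8, "dy": -36, "dz": 0, "gripper": -1},
  {"rx": 0, "ry": 0, "rz": 0, "dx": 8, "dy": -36, "dz": 0, "gripper": -1},
  {"rx": 0, "ry": 0, "rz": 0, "dx": 8, "dy": -36, "dz": 0, "gripper": -1},
  {"rx": 0, "ry": 0, "rz": 0, "dx": 0, "dy": 0, "dz": 0, "gripper": -1},
  {"rx": 0, "ry": 0, "rz": 0, "dx": 0, "dy": 0, "dz": 40, "gripper": -1},
  {"rx": 0, "ry": 0, "rz": 0, "dx": 0, "dy": 0, "dz": 20, "gripper": -1},
  {"rx": 0, "ry": 0, "rz": 0, "dx": 0, "dy": 0, "dz": 0, "gripper": -1},
])

```text
clock: 3.72
tcp_pos: [0.4768, 0.1268, 0.2519]
orientation: [3.088, 0.57, -0.006]
contact_force: [0.6, -0.2, 0.5]
grip_width: -0.0001
gripper_force: 0.0
```

Run:
```python
from h import *
a=r.grab_frame("top")[200:300,220:340]; b=r.grab_frame("side")[180:290,270:420]
a=cv2.resize(a,(480,400),interpolation=3);b=cv2.resize(b,None,fx=400/110,fy=400/110,interpolation=3)[:,:545]
c=np.hstack([a,b]);cv2.imwrite("pics/n1.png",cv2.resize(c,None,fx=.78,fy=.78))
```

```text
(no output)
```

View pics/n1.png

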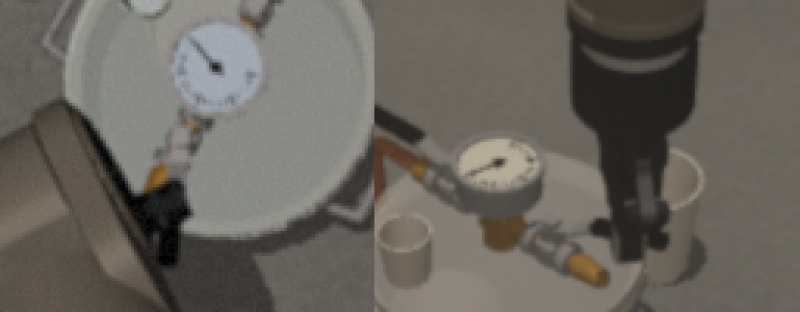

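The fingers stand beside the vent lever on its clockwise side with clearance, so I'll descend and start pushing.

Request:
step_arm([
  {"rx": 0, "ry": 0, "rz": 0, "dx": 0, "dy": 0, "dz": 14, "gripper": -1},
  {"rx": 0, "ry": 0, "rz": 0, "dx": 0, "dy": 0, "dz": 12, "gripper": -1},
  {"rx": 0, "ry": 0, "rz": 0, "dx": 0, "dy": 0, "dz": 0, "gripper": -1},
  {"rx": 0, "ry": 0, "rz": 0, "dx": -4.5, "dy": 8.5, "dz": 0, "gripper": -1},
  {"rx": 0, "ry": 0, "rz": 0, "dx": -4.5, "dy": 8.5, "dz": 0, "gripper": -1},
  {"rx": 0, "ry": 0, "rz": 0, "dx": -4.3, "dy": 5.7, "dz": 0, "gripper": -1},
  {"rx": 0, "ry": 0, "rz": 0, "dx": -4.3, "dy": 5.7, "dz": 0, "gripper": -1},
  {"rx": 0, "ry": 0, "rz": 0, "dx": -4.3, "dy": 5.7, "dz": 0, "gripper": -1},
  {"rx": 0, "ry": 0, "rz": 0, "dx": -2.5, "dy": 6.7, "dz": 0, "gripper": -1},
  {"rx": 0, "ry": 0, "rz": 0, "dx": -2.5, "dy": 6.7, "dz": 0, "gripper": -1},
  {"rx": 0, "ry": 0, "rz": 0, "dx": -2.5, "dy": 6.7, "dz": 0, "gripper": -1},
  {"rx": 0, "ry": 0, "rz": 0, "dx": 0, "dy": 0, "dz": 0, "gripper": -1},
])

```text
clock: 5.32
tcp_pos: [0.4692, 0.0671, 0.2271]
orientation: [3.088, 0.573, -0.002]
contact_force: [0.6, -0.9, -1.2]
grip_width: -0.0004
gripper_force: 0.0
```

Request:
step_arm([
  {"rx": 0, "ry": 0, "rz": 0, "dx": -0.5, "dy": 7, "dz": 0, "gripper": -1},
  {"rx": 0, "ry": 0, "rz": 0, "dx": -0.5, "dy": 7, "dz": 0, "gripper": -1},
  {"rx": 0, "ry": 0, "rz": 0, "dx": -0.5, "dy": 7, "dz": 0, "gripper": -1},
  {"rx": 0, "ry": 0, "rz": 0, "dx": 2, "dy": 7, "dz": 0, "gripper": -1},
  {"rx": 0, "ry": 0, "rz": 0, "dx": 2, "dy": 7, "dz": 0, "gripper": -1},
])

```text
clock: 5.95
tcp_pos: [0.4846, 0.0359, 0.2272]
orientation: [-3.089, -0.574, 0.001]
contact_force: [-0.6, 2.4, 0.5]
grip_width: 0.0003
gripper_force: 1.1
```

Run:
```python
from h import *
a=r.grab_frame("top")[200:300,220:340]; b=r.grab_frame("side")[180:290,270:420]
a=cv2.resize(a,(480,400),interpolation=3);b=cv2.resize(b,None,fx=400/110,fy=400/110,interpolation=3)[:,:545]
c=np.hstack([a,b]);cv2.imwrite("pics/n2.png",cv2.resize(c,None,fx=.78,fy=.78));print(r.get_obs()["contact_force"],r.get_obs()["tcp_pos"])
```

```text
[-0.52386663  0.46160961 -0.17689105] [0.48484388 0.0352625  0.22718404]
```

View pics/n2.png

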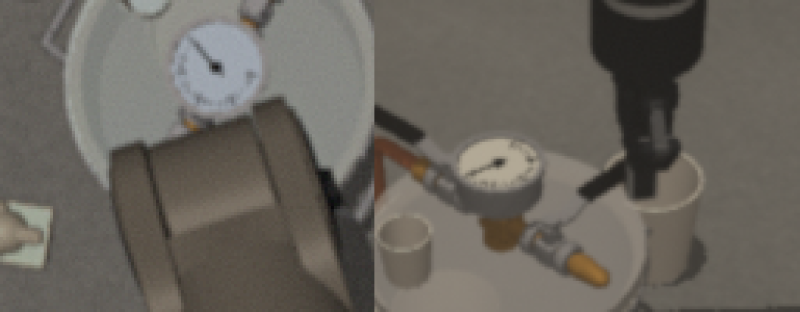

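The lever is following the fingertip and is nearly square. I'll push on in small steps until I feel the stop.

Request:
step_arm([
  {"rx": 0, "ry": 0, "rz": 0, "dx": 2, "dy": 3, "dz": 0, "gripper": -1},
  {"rx": 0, "ry": 0, "rz": 0, "dx": 2, "dy": 3, "dz": 0, "gripper": -1},
])

```text
clock: 6.3
tcp_pos: [0.4899, 0.0318, 0.2271]
orientation: [3.088, 0.574, -0.002]
contact_force: [-2.5, 0.3, 0.6]
grip_width: -0.0001
gripper_force: 1.2
```

Request:
step_arm([
  {"rx": 0, "ry": 0, "rz": 0, "dx": 2.5, "dy": 2.5, "dz": 0, "gripper": -1},
  {"rx": 0, "ry": 0, "rz": 0, "dx": 2, "dy": 2, "dz": 0, "gripper": -1},
])

```text
clock: 6.55
tcp_pos: [0.4916, 0.0308, 0.2264]
orientation: [-3.086, -0.575, 0.017]
contact_force: [-21.7, 6.4, 13.1]
grip_width: -0.0002
gripper_force: 11.1
```

The force rose to about 22 N, so the lever is on its stop. I'll back off, lift and check.

Request:
step_arm([
  {"rx": 0, "ry": 0, "rz": 0, "dx": 0, "dy": 0, "dz": 0, "gripper": -1},
  {"rx": 0, "ry": 0, "rz": 0, "dx": -5, "dy": -5, "dz": 0, "gripper": -1},
  {"rx": 0, "ry": 0, "rz": 0, "dx": -7, "dy": -8, "dz": 0, "gripper": -1},
  {"rx": 0, "ry": 0, "rz": 0, "dx": -7, "dy": -8, "dz": 0, "gripper": -1},
  {"rx": 0, "ry": 0, "rz": 0, "dx": 0, "dy": 0, "dz": -30, "gripper": -1},
  {"rx": 0, "ry": 0, "rz": 0, "dx": 0, "dy": 0, "dz": -40, "gripper": -1},
  {"rx": 0, "ry": 0, "rz": 0, "dx": 0, "dy": 0, "dz": -20, "gripper": -1},
  {"rx": 0, "ry": 0, "rz": 0, "dx": 0, "dy": 0, "dz": 0, "gripper": -1},
])

```text
clock: 7.55
tcp_pos: [0.4716, 0.0427, 0.3188]
orientation: [3.088, 0.574, 0.006]
contact_force: [-0.0, 0.8, 0.0]
grip_width: 0.0002
gripper_force: 0.0
```

Run:
```python
from h import *
b=r.grab_frame("side")[190:300,250:390]
cv2.imwrite("pics/n3.png",cv2.resize(b,None,fx=5,fy=5,interpolation=3));o=r.get_obs();print(o["contact_force"],o["tcp_pos"])
P=np.array([.540,.077])
for v in (1.35,1.45,1.57):
    th=np.radians(153)+v;q=[*(P+.086*np.array([np.cos(th),np.sin(th)])),.213];print(v,(pix("side",q)-[250,190])*5)
```

```text
[-0.06868819  0.5786579   0.49876124] [0.47088971 0.04247425 0.3174698 ]
1.35 [576.89697222 239.81813408]
1.45 [562.8327488  229.81221082]
1.57 [544.24277464 219.12985208]
```

View pics/n3.png

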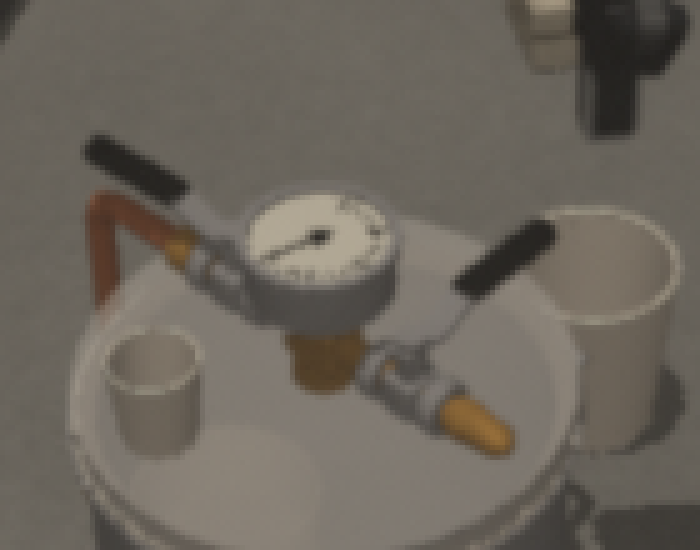

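The side view shows the vent lever square across the pipe, its tip at about (547,228) in the crop, matching the closed prediction. The pump lever is unchanged. Next I'll point at the dial.

Request:
step_arm([
  {"rx": 0, "ry": 0, "rz": 0, "dx": 27, "dy": 7, "dz": 0, "gripper": -1},
  {"rx": 0, "ry": 0, "rz": 0, "dx": 27, "dy": 7, "dz": 0, "gripper": -1},
  {"rx": 0, "ry": 0, "rz": 0, "dx": 28, "dy": 7, "dz": 0, "gripper": -1},
  {"rx": 0, "ry": 0, "rz": 0, "dx": 28, "dy": 7, "dz": 0, "gripper": -1},
  {"rx": 0, "ry": 0, "rz": 0, "dx": 0, "dy": 0, "dz": 0, "gripper": -1},
  {"rx": 0, "ry": 0, "rz": 0, "dx": 0, "dy": 0, "dz": 10, "gripper": -1},
  {"rx": 0, "ry": 0, "rz": 0, "dx": 0, "dy": 0, "dz": 10, "gripper": -1},
  {"rx": 0, "ry": 0, "rz": 0, "dx": 0, "dy": 0, "dz": 11, "gripper": -1},
  {"rx": 0, "ry": 0, "rz": 0, "dx": 0, "dy": 0, "dz": 0, "gripper": -1},
  {"rx": 0, "ry": 0, "rz": 0, "dx": 0, "dy": 0, "dz": 0, "gripper": -1},
])

```text
clock: 8.85
tcp_pos: [0.5836, 0.0558, 0.2865]
orientation: [3.089, 0.574, 0.001]
contact_force: [-0.8, 0.9, -0.4]
grip_width: -0.0005
gripper_force: 0.0
```

Run:
```python
from h import *
b=r.grab_frame("side")[190:300,250:390]
cv2.imwrite("pics/n4.png",cv2.resize(b,None,fx=5,fy=5,interpolation=3));o=r.get_obs();print(o["contact_force"],o["tcp_pos"])
```

```text
[ 0.48713837  0.04865549 -0.14857847] [0.58374957 0.05590164 0.2867138 ]
```

View pics/n4.png

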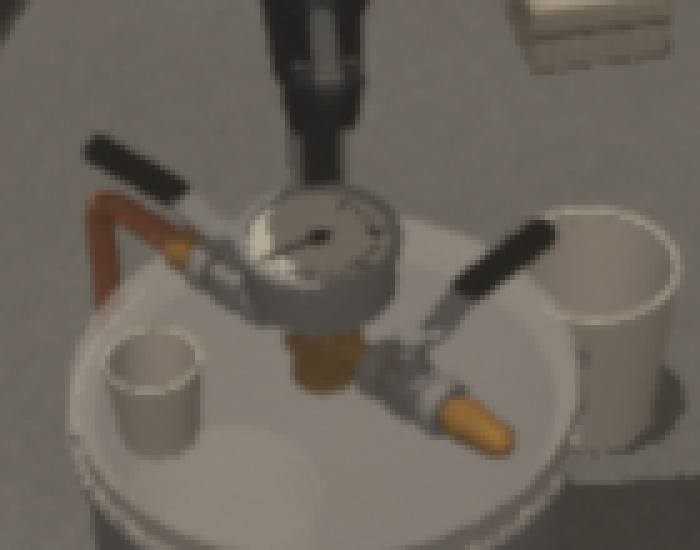

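The fingertips are centred over the dial at crop (320,185), about 29 mm above it and clear of it. I'll hold for more than 2 s and hand in.

Request:
step_arm([
  {"rx": 0, "ry": 0, "rz": 0, "dx": 0, "dy": 0, "dz": 0, "gripper": -1},
  {"rx": 0, "ry": 0, "rz": 0, "dx": 0, "dy": 0, "dz": 0, "gripper": -1},
  {"rx": 0, "ry": 0, "rz": 0, "dx": 0, "dy": 0, "dz": 0, "gripper": -1},
  {"rx": 0, "ry": 0, "rz": 0, "dx": 0, "dy": 0, "dz": 0, "gripper": -1},
  {"rx": 0, "ry": 0, "rz": 0, "dx": 0, "dy": 0, "dz": 0, "gripper": -1},
  {"rx": 0, "ry": 0, "rz": 0, "dx": 0, "dy": 0, "dz": 0, "gripper": -1},
  {"rx": 0, "ry": 0, "rz": 0, "dx": 0, "dy": 0, "dz": 0, "gripper": -1},
  {"rx": 0, "ry": 0, "rz": 0, "dx": 0, "dy": 0, "dz": 0, "gripper": -1},
  {"rx": 0, "ry": 0, "rz": 0, "dx": 0, "dy": 0, "dz": 0, "gripper": -1},
  {"rx": 0, "ry": 0, "rz": 0, "dx": 0, "dy": 0, "dz": 0, "gripper": -1},
  {"rx": 0, "ry": 0, "rz": 0, "dx": 0, "dy": 0, "dz": 0, "gripper": -1},
  {"rx": 0, "ry": 0, "rz": 0, "dx": 0, "dy": 0, "dz": 0, "gripper": -1},
  {"rx": 0, "ry": 0, "rz": 0, "dx": 0, "dy": 0, "dz": 0, "gripper": -1},
  {"rx": 0, "ry": 0, "rz": 0, "dx": 0, "dy": 0, "dz": 0, "gripper": -1},
  {"rx": 0, "ry": 0, "rz": 0, "dx": 0, "dy": 0, "dz": 0, "gripper": -1},
  {"rx": 0, "ry": 0, "rz": 0, "dx": 0, "dy": 0, "dz": 0, "gripper": -1},
  {"rx": 0, "ry": 0, "rz": 0, "dx": 0, "dy": 0, "dz": 0, "gripper": -1},
  {"rx": 0, "ry": 0, "rz": 0, "dx": 0, "dy": 0, "dz": 0, "gripper": -1},
  {"rx": 0, "ry": 0, "rz": 0, "dx": 0, "dy": 0, "dz": 0, "gripper": -1},
  {"rx": 0, "ry": 0, "rz": 0, "dx": 0, "dy": 0, "dz": 0, "gripper": -1},
])

```text
clock: 11.4
tcp_pos: [0.5836, 0.0558, 0.2863]
orientation: [3.089, 0.574, 0.0]
contact_force: [0.2, -0.0, 0.6]
grip_width: -0.0
gripper_force: 0.0
```

```bash
python3 -c "
from bench import r
print(r.get_obs()['tcp_pos']); print(r.hand_in())"
```

```text
[0.58358773 0.05583776 0.28631106]
the job is handed in; nothing more can be done
None
```

The vent valve is pushed closed to its stop and the fingertips are still pointing about 28 mm above the middle of the gauge dial after more than 2 s; the job is handed in, and no verdict was returned.

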